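# Turn the flanged block for its second gauging pass

### The arm

A 6-joint arm with a two-finger parallel gripper is mounted at the origin on a cart in front of the work surface, level with it; the furniture and walls round the work are solid. World frame = base frame: x ahead of the robot, y to its left, z up, the work surface at z = 0. Lengths are in m, angles in rad, forces in N, time in s.
With the tool pointing down it reaches from about 0.35 to 0.85 m from the base axis. Payload 8.1 kg.
Tool frame: the origin (TCP) lies midway between the tips of the shut fingers; the grasp point (between the pads) lies 19 mm behind it; z points along the fingers, y is the direction in which the jaws open and shut (so a half turn about z gives the same grasp; the last joint's range is limited). The gripper opens to 93 mm and grips with 3 to 60 N. Pads are 15 mm wide; open, the fingers measure 128 mm over their backs; the gripper's body (75 mm by 188 mm) begins 65 mm behind the grasp point.
Start: joints at [1.185, 0.13, 1.488, -0, 1.523, -0.085], TCP at [0.178, 0.573, 0.219] pointing down, gripper open.
Joint ranges: [-2.96, 2.96], [-0.89, 2.26], [0.02, 2.5], [-1.34, 4.48], [0, 2.73], [-2.66, 2.66]. Speed limits (rad/s): [2.39, 2.39, 2.79, 3.14, 3.14, 3.14].

### API

Orientations are given as a rotation vector (axis times angle).
In Python, from plant import robot gives the robot as it stands.
- The arm moves only by the tool arm_command, never from a script. Its argument "deltas" is a list that holds one entry, the list of rows, each a list of 6 numbers: the shift along the tool's x, y, z in m, then the turn, a rotation vector about the tool's x, y, z in rad. In form: [[[dx, dy, dz, rx, ry, rz], ...]]. A call has exactly 8 rows; each row is the pose to reach, as a shift and turn from the pose commanded when the call began, along the tool's axes at that moment; what a row does not reach only later rows make up. A row lasts 1/12 s, in which the tool goes at most 41.7 mm and 7.16 degrees, less where a joint would pass 70% of its speed; a pose out of reach is approached as far as the arm can. A call with a gripper value outside its range is refused whole. "fingers" is the closure, from -1 (fully open) to 1 (shut), set as the call begins (left out, the last holds). The fingers move at their own pace and stop on an object; "squeeze" is the grip in N (left out, the last holds). Time passes only in rows, so rows that repeat a pose let the fingers close, or fill a call up. It gives the time, the measured TCP pose, the force and the opening at its end, in the units of the state.
- robot.read_state(): the state, without advancing time (a new reading comes with each control period).
- robot.read_camera(name): name is "scene" or "top" or "wrist"; returns (picture, depth): 480x640x3 uint8, blue, green, red; 480x640 float32, m along the optical axis (not along the pixel's ray), 0 where there is no reading.
- robot.calibration(name): a dict with "K" (3x3 intrinsics, pixels), "R" (3x3) and "t" (3): a world point X has camera coordinates R X + t; the wrist camera has in their place "tool_from_camera" (4x4, takes a point from camera to tool coordinates, whose origin is the TCP and whose axes are the flange's). Camera axes: x right, y down, z forward; pixel columns grow to the right and rows downward; lengths in m; the calibration is good to about 2 mm. A picture is of the moment at which its call begins: read the wrist's pose just before it. calibration takes no time and is no camera call.
- robot.close_job(): hands the job in, once; it reports no verdict.
Trained networks look in the newest picture that a camera, given by its name, has taken for a name from the list of things; names that differ only in an ending like _2 or _b are one class to them, and where a whole thing is asked for, a point or a joint stands for the part that bears it (a point fixed in the world has none). Each returns a list of dicts, best first, with "p" (0 to 1); they miss things now and then, are a little off and sometimes report something else, mostly with a low value. They report only what shows in the picture. A call takes as long as a camera call. They do not tell look-alikes from the thing itself.
- robot.silhouettes(camera, target): "mask" (480x640 bool, what is visible of it) and "box" ([left, top, width, height] in pixels, round what is visible of it).
The state is a dict: "t": time; "q": joint angles; "dq": joint speeds; "joint_torque": joint torques, N m; "tool_pos": TCP position; "orientation": TCP orientation; "force": force on the tool from outside, world axes, zero at the start; "wrist_torque": the same for the moment, N m; "opening": finger opening in m.
Only numpy, scipy, OpenCV 4.12 (cv2) and the standard library are available. Lean on these libraries where they do the work, as an engineer would, in place of code of your own. Each camera call takes 0.05 s, during which the arm holds its last target. There are 200 camera calls.

### The job

The flanged block has had its long side gauged on the sloped fixture; now gauge one of its short ends. Lift it, turn it a quarter turn, set it flat on the sloping bed at the open end of the stop bar, before the roller lever, with a short end flat against the bar; then slide it along the bar past the roller lever, with that end kept against the bar, until it is up against the end stop, and let go of it there. Leave the other things on the bench where they are.

Things in the scene. Friction and masses are not known exactly. Their poses are not given: they have to be found in the camera images.
- block: The loose workpiece, bright steel, 0.25 kg: flange plate 46 x 70 x 18 mm (its x, y, z) with a square boss 26 x 26 mm in the middle, 18 to 52 mm above the underside, sides parallel to the plate's: grip it there. Origin: centre of underside. Short ends: the 46 x 18 mm faces at y = +-35 mm. At the start it stands on the sloping bed near the end stop, past the lever, a long side on the bar.
- bed (a point): Corner of the fixture's sloping bed, where the bar's face, the end stop's face and the bed surface meet, 55 mm above the bench. x points up the slope (35 degrees, rising to the robot's left), y along the bar from the end stop to the open end, z out of the bed. Bed: z = 0, x -45 to 115, y -17 to 213 mm. Let go, a block stays put or slides down to the bar. Fixture fixed; its place and yaw vary.
- bar_top (a point): Middle of the stop bar's top face. The bar is steel, 14 mm wide and 10 mm high, along the bed's lower edge: in the bed's axes x = -14 to 0, y = -12 to 208 mm; its face at x = 0 is what the block rests against. A grey switch body, 10 mm high, lies just below it at x = -43 to -17, y = 121 to 161 mm.
- stop_top (a point): Middle of the end stop's top face. The end stop is a steel strip 12 mm wide and 12 mm high that runs up the slope at the bar's far end, away from the robot: in the bed's axes x = 0 to 75, y = -12 to 0 mm; the block ends against its face at y = 0.
- switch_lever (a joint): Roller lever of the pass switch, rad: 0 at rest, grows (to 0.9) as the roller is pushed toward the end stop and out over the bar. It turns about an axis along the bed's z at x = -24, y = 138 mm of the bed. A block sliding by against the bar holds it at about 0.35; a light spring (about 1 N at the roller) brings it back to 0 when the block has passed.
- lever_roller (a point): Middle of the lever's roller, 12 mm in diameter, 11 to 17 mm above the bed, so that it meets the side of the flange. At rest it is at x = 3, y = 116 mm of the bed and stands 9 mm out from the bar's face.
- spanner: Steel open-ended spanner, 28 x 161 x 6 mm, on the bench to the right of the fixture. A bystander. Origin: centre of the underside.
- bush: Turned steel bush, 34 mm across, 28 mm high, standing on the bench to the right of the fixture, nearer the robot. A bystander. Origin: centre of the underside.
- small_jar: White screw-top jar with white lid, 59 mm across, 78 mm high, on the bench to the left of the fixture. A bystander. Origin: centre of the underside.
- screwdriver: Black-handled screwdriver, 200 mm, lying on the bench further to the left of the fixture. A bystander. Origin: centre of the underside.
There are look-alikes about, which are no part of the job. What is shaped like the block but turquoise is not meant.

How it is judged:
On the way, in this order (a step that is already met when the one before it is completed fails the run):
1. the block stands flat on the bed at the open end of the bar, before the roller lever, a short end flat against the bar (angle between the y axis of block and the x axis of bed, either way round below 0.1 rad and x of block in the frame of bed between 0.032 and 0.0395 m and z of block in the frame of bed below 0.004 m and y of block in the frame of bed above 0.14 m and value of joint switch_lever below 0.1 rad), for 0.2 s.
2. the block, its short end on the bar, has pushed the roller lever aside (value of joint switch_lever above 0.13 rad and angle between the y axis of block and the x axis of bed, either way round below 0.12 rad and x of block in the frame of bed below 0.04 m and z of block in the frame of bed below 0.005 m and y of block in the frame of bed between 0.105 and 0.14 m), for 0.02 s.
3. the block, its short end still on the bar, slides on past the roller lever (value of joint switch_lever above 0.13 rad and angle between the y axis of block and the x axis of bed, either way round below 0.12 rad and x of block in the frame of bed below 0.04 m and z of block in the frame of bed below 0.005 m and y of block in the frame of bed between 0.08 and 0.105 m), for 0.02 s.
At the end, for the whole second after the job is handed in: The block stands released and still, flat on the sloping bed (within 4 mm), a short end against the bar (within 4 mm, square within 0.1 rad), its side up against the end stop (within 5 mm), and the roller lever has sprung back (angle between the y axis of block and the x axis of bed, either way round below 0.1 rad and angle between the z axis of block and the z axis of bed, either way round below 0.1 rad and x of block in the frame of bed between 0.032 and 0.039 m and y of block in the frame of bed between 0.02 and 0.028 m and z of block in the frame of bed between -0.003 and 0.004 m and value of joint switch_lever below 0.1 rad and linear speed of block below 0.01 m/s); the robot touches nothing.
It fails at once if a bystander (spanner, bush, small jar or screwdriver) is moved more than 3 cm (distance of any of spanner, bush, small_jar, screwdriver from where it was at the start of the episode above 0.03 m).
It also fails if it takes over 45 s, if anything falls off the work surface, if the arm or the gripper's body presses on something with over 40 N, if the wrist force passes 120 N, or if a joint passes its speed limit or range.

## Working session

There is one attempt and no reset: what is moved stays moved. The work goes in short steps, Python scripts to look and compute and a tool call to move; the robot and the scene stay as the last step left them, time stands still between calls to the robot, and variables do not carry over. Pictures are saved under pics/ and viewed, about 8 in all and at most 12, crops included, and the job is handed in when it is done.

Besides the shell and the picture viewer there is one more tool, called after ">>>" in YAML: its name, and indented under it one key for each argument. arm_command: Moves the arm, as the interface text tells. Its arguments: {"type":"object","properties":{"deltas":{"type":"array","items":{"type":"array","items":{"type":"array","items":{"type":"number"}}}},"fingers":{"type":"number"},"squeeze":{"type":"number"}},"required":["deltas"]}

```bash
ls; mkdir -p pics
cat > h.py <<'E'
import numpy as np, cv2
from scipy.spatial.transform import Rotation as Ro
from plant import robot
def cam(name):
    s=robot.read_state(); im,d=robot.read_camera(name); c=robot.calibration(name)
    K=np.array(c["K"])
    if "R" in c: R=np.array(c["R"]); T=np.eye(4); T[:3,:3]=R.T; T[:3,3]=-R.T@np.array(c["t"])
    else:
        W=np.eye(4); W[:3,:3]=Ro.from_rotvec(s["orientation"]).as_matrix(); W[:3,3]=s["tool_pos"]
        T=W@np.array(c["tool_from_camera"])
    v,u=np.mgrid[:480,:640]
    P=np.stack([(u-K[0,2])/K[0,0]*d,(v-K[1,2])/K[1,1]*d,d],-1)@T[:3,:3].T+T[:3,3]
    P[d==0]=np.nan
    return im,d,P,K,T
def proj(X,K,T):
    c=(np.atleast_2d(X)-T[:3,3])@T[:3,:3]; p=c@K.T; return p[:,:2]/p[:,2:]
E
python3 - <<'E'
from h import *
for n in ("scene","top"):
    im,d,P,K,T=cam(n); cv2.imwrite(f"pics/{n}0.png",im)
    print(n,T[:3,3].round(3),T[:3,2].round(2))
    for t in ("block","bed","switch_lever","small_jar","spanner","bush"):
        for r in robot.silhouettes(n,t)[:3]:
            m=r["mask"]; print(t,round(r["p"],2),r["box"],np.nanmedian(P[m],0).round(3), im[m].mean(0).round())
print(robot.read_state())
E
```

```text
pics
scene [ 0.137 -0.541  0.985] [ 0.34  0.54 -0.77]
block 0.97 [362.6, 281.6, 38.3, 26.6] [ 0.569 -0.098  0.091] [130. 128. 128.]
block 0.85 [332.6, 192.0, 29.4, 31.3] [0.684 0.178 0.032] [116. 121.  43.]
block 0.63 [245.5, 223.9, 33.4, 31.1] [0.463 0.196 0.031] [116. 120.  42.]
bed 0.66 [291.4, 243.4, 133.6, 111.5] [ 0.525 -0.061  0.07 ] [178. 177. 175.]
switch_lever 0.6 [346.5, 313.7, 10.3, 22.4] [ 0.502 -0.101  0.06 ] [107. 105. 105.]
small_jar 0.85 [326.7, 227.2, 26.8, 31.6] [0.578 0.071 0.077] [181. 186. 184.]
spanner 0.75 [365.7, 345.5, 73.1, 42.9] [ 0.536 -0.206  0.006] [188. 198. 195.]
bush 0.8 [326.0, 358.4, 18.1, 21.8] [ 0.428 -0.153  0.015] [129. 135. 135.]
top [0.377 0.091 1.126] [ 0.13 -0.01 -0.99]
block 0.85 [232.9, 253.6, 40.5, 39.3] [0.468 0.206 0.04 ] [155. 156.  15.]
block 0.65 [257.6, 127.1, 33.4, 39.7] [0.692 0.184 0.036] [145. 145.  13.]
block 0.63 [410.3, 178.6, 35.9, 45.0] [ 0.578 -0.087  0.09 ] [142. 135. 136.]
bed 0.85 [344.8, 143.9, 109.9, 156.0] [ 0.53  -0.037  0.078] [189. 182. 182.]
bed 0.73 [140.0, 179.4, 101.6, 32.0] [0.605 0.295 0.021] [65. 66. 65.]

[... 378 characters left out ...]
5  0.009] [157. 161. 158.]
{'t': 0.7, 'q': array([ 1.18462637e+00,  1.30362036e-01,  1.48818484e+00, -1.98680602e-05,
        1.52300896e+00, -8.53866336e-02]), 'dq': array([ 1.41462711e-03, -1.61408518e-03,  8.62654317e-05,  3.80155746e-04,
        6.02806461e-04, -2.19058671e-03]), 'joint_torque': array([ 1.33252539e-03, -5.59609938e+01, -4.91932261e+01,  7.67308823e-02,
        2.33130780e-02, -2.95839402e-05]), 'tool_pos': array([0.17774345, 0.57307991, 0.21866625]), 'orientation': array([4.70684678e-01, 3.10610448e+00, 4.89484092e-05]), 'force': array([-0.35059906, -0.15448319, -0.44414202]), 'wrist_torque': array([-0.02061678,  0.03032802, -0.0514186 ]), 'opening': 0.09282156111528554}
```

Run:
```python
from h import *
a=cv2.imread("pics/top0.png")[110:310,130:500]; a=cv2.resize(a,None,fx=2.1,fy=2.1,interpolation=2); cv2.imwrite("pics/v1.png",a)
for n in ("scene","top"):
    im,d,P,K,T=cam(n)
    r=robot.silhouettes(n,"bed")[0]; M=r["mask"]&np.isfinite(P).all(2)
    X=P[M]; 
    best=None; rng=np.random.default_rng(0)
    for i in range(400):
        p=X[rng.choice(len(X),3,False)]; nn=np.cross(p[1]-p[0],p[2]-p[0]); L=np.linalg.norm(nn)
        if L<1e-6: continue
        nn/=L; 
        if nn[2]<0: nn=-nn
        if abs(nn[2]-.819)>.05: continue
        k=np.abs((X-p[0])@nn)<.003
        if best is None or k.sum()>best.sum(): best=k
    Y=X[best]; c=Y.mean(0); nn=np.linalg.svd(Y-c)[2][2]; nn*=np.sign(nn[2])
    h=-nn[:2]/np.linalg.norm(nn[:2]); x=np.array([*h*np.cos(np.radians(35)),np.sin(np.radians(35))])
    z=np.array([*-h*np.sin(np.radians(35)),np.cos(np.radians(35))]); y=np.cross(z,x)
    print(n,best.sum(),nn,"tilt",np.degrees(np.arccos(nn[2])),"yaw",np.degrees(np.arctan2(h[1],h[0])),"y",y)
    o=c-x*(c[2]-.055)/x[2]
    B=(X-o)@np.stack([x,y,z],1); k=np.abs(B[:,2])<.004
    print(o,"ext bed",np.percentile(B[k],[0.5,2,50,98,99.5],axis=0).round(4))
    # all points near
    rb=[q for q in robot.silhouettes(n,"block") if np.ptp(im[q["mask"]].mean(0))<30][0]
    Bb=(P[rb["mask"]]-o)@np.stack([x,y,z],1); print("block",np.nanpercentile(Bb,[2,10,50,90,98],axis=0).round(4))
    t=Bb[np.abs(Bb[:,2]-.052)<.006]; print("bosstop",len(t),t.mean(0),np.percentile(t,[3,97],axis=0).round(4))
```

```text
scene 5940 [-0.14714475 -0.55382412  0.81952869] tilt 34.96235871731196 yaw 75.1209147875531 y [-0.96646988  0.25678002  0.        ]
[ 0.52607613 -0.08818844  0.055     ] ext bed [[-0.0438 -0.1244 -0.0038]
 [-0.0416 -0.1183 -0.0035]
 [ 0.0535  0.0039 -0.    ]
 [ 0.1129  0.1003  0.0034]
 [ 0.1147  0.103   0.0038]]
block [[ 0.0013 -0.0859  0.005 ]
 [ 0.0049 -0.0801  0.0147]
 [ 0.0245 -0.0438  0.0189]
 [ 0.042  -0.0217  0.0522]
 [ 0.0457 -0.0182  0.0547]]
bosstop 189 [ 0.02355323 -0.051923    0.05186222] [[ 0.0112 -0.0651  0.0475]
 [ 0.036  -0.0402  0.0554]]
top 6441 [-0.14658354 -0.55367802  0.81972795] tilt 34.942430159028575 yaw 75.17142076896774 y [-9.66695852e-01  2.55927979e-01 -1.38777878e-17]
[ 0.52827627 -0.08495133  0.055     ] ext bed [[-0.0454 -0.1255 -0.0036]
 [-0.0425 -0.1195 -0.0031]
 [ 0.0608  0.0057 -0.    ]
 [ 0.113   0.0994  0.0031]
 [ 0.1146  0.1018  0.0037]]
block [[ 0.0019 -0.0869  0.0026]
 [ 0.011  -0.0803  0.0084]
 [ 0.033  -0.0499  0.0185]
 [ 0.0441 -0.0244  0.0514]
 [ 0.0455 -0.0196  0.0536]]
bosstop 196 [ 0.02406771 -0.05336653  0.0515951 ] [[ 0.0103 -0.0654  0.047 ]
 [ 0.035  -0.0415  0.0547]]
```

View pics/v1.png

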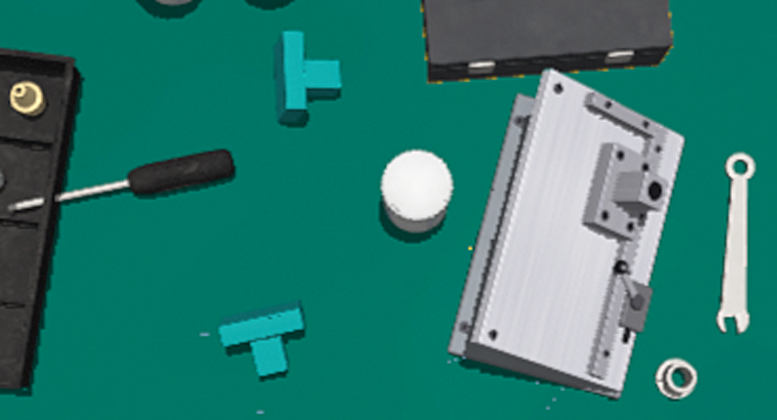

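```bash
cat >> h.py <<'E'
import json,os
def bed():
    f=dict(o=[.633,-.1145,.055],yaw=75.15)
    if os.path.exists("bed.json"): f=json.load(open("bed.json"))
    a=np.radians(f["yaw"]);t=np.radians(35);h=np.array([np.cos(a),np.sin(a)])
    x=np.r_[h*np.cos(t),np.sin(t)];z=np.r_[-h*np.sin(t),np.cos(t)]
    return np.array(f["o"]),np.stack([x,np.cross(z,x),z],1)
o,B=bed()
R0=np.stack([B[:,0],-B[:,1],-B[:,2]],1)
def delta(pb,turn=0):
    "bed-frame TCP goal; turn (rad) about tool z from R0"
    s=robot.read_state(); R=Ro.from_rotvec(s["orientation"]).as_matrix()
    Rg=R0@Ro.from_rotvec([0,0,turn]).as_matrix()
    print("t",round(s["t"],2),"q",s["q"].round(2),"now bed",((s["tool_pos"]-o)@B).round(4),"F bed",(s["force"]@B).round(1),"op",round(s["opening"],4))
    print("delta",(R.T@(o+B@np.array(pb)-s["tool_pos"])).round(4),Ro.from_matrix(R.T@Rg).as_rotvec().round(4))
E
python3 - <<'E'
from h import *
im,d,P,K,T=cam("top")
print("box top z",np.nanmax(P[110:150,335:445,2]), np.nanpercentile(P[115:130,340:440],[1,99],axis=(0,1)))
print(robot.calibration("wrist")["tool_from_camera"])
delta([.03,.06,.15])
E
```

```text
box top z 0.12137799592002807 [[ 0.71713403 -0.11900025  0.05550897]
 [ 0.74478518  0.05660939  0.06477777]]
[[ 2.68447988e-04 -9.70050330e-01 -2.42903859e-01  6.48691889e-02]
 [ 9.99999565e-01  4.77330258e-04 -8.01084442e-04  2.07431067e-04]
 [ 8.93037589e-04 -2.42903539e-01  9.70050037e-01 -1.65341432e-01]
 [ 0.00000000e+00  0.00000000e+00  0.00000000e+00  1.00000000e+00]]
t 1.05 q [ 1.18  0.13  1.49 -0.    1.52 -0.09] now bed [ 0.5427  0.6163 -0.1802] F bed [-0.6 -0.2 -0.5] op 0.0932
delta [-0.5811 -0.5857  0.0236] [-0.4658  0.4857  1.4774]
```

>>> arm_command:
  deltas:
    - [[-0.04, -0.04, 0, -0.03, 0.03, 0.1], [-0.08, -0.08, 0, -0.07, 0.07, 0.2], [-0.11, -0.11, 0, -0.1, 0.1, 0.3], [-0.14, -0.14, 0, -0.13, 0.13, 0.4], [-0.17, -0.17, 0, -0.16, 0.16, 0.5], [-0.2, -0.2, 0, -0.19, 0.2, 0.6], [-0.23, -0.23, 0, -0.22, 0.23, 0.7], [-0.26, -0.26, 0, -0.24, 0.25, 0.77]]

```text
t: 1.72
tool_pos: [0.3335, 0.2764, 0.219]
orientation: [-1.5, -2.493, -0.398]
force: [1.5, -0.3, 0.5]
opening: 0.0926
```

```bash
python3 -c "
from h import *
delta([.03,.06,.15])"
```

```text
t 1.72 q [ 0.27 -0.5   2.08  0.34  1.51 -0.23] now bed [ 0.3406  0.3897 -0.0383] F bed [ 0.4 -1.6  0.4] op 0.0926
delta [-0.4731  0.0025 -0.1299] [-0.2195  0.2346  0.7037]
```

>>> arm_command:
  deltas:
    - [[-0.04, 0, -0.011, -0.03, 0.03, 0.09], [-0.08, 0, -0.022, -0.06, 0.06, 0.18], [-0.12, 0, -0.033, -0.08, 0.09, 0.27], [-0.16, 0, -0.044, -0.11, 0.12, 0.36], [-0.2, 0, -0.055, -0.14, 0.15, 0.45], [-0.24, 0, -0.066, -0.17, 0.18, 0.54], [-0.28, 0.001, -0.077, -0.2, 0.21, 0.63], [-0.32, 0.002, -0.088, -0.22, 0.235, 0.7]]

```text
t: 2.38
tool_pos: [0.488, -0.0179, 0.2032]
orientation: [-2.13, -1.644, -0.672]
force: [0.2, 0.9, 1.1]
opening: 0.093
```

```bash
python3 -c "
from h import *
delta([.03,.06,.15])"
```

```text
t 2.38 q [-0.59 -0.12  1.89  0.57  1.59 -0.39] now bed [0.1311 0.1649 0.0891] F bed [1.4 0.1 0.4] op 0.093
delta [-0.1014  0.1046 -0.0609] [-0.0003  0.0005  0.0024]
```

>>> arm_command:
  deltas:
    - [[-0.02, 0.02, -0.012, 0, 0, 0], [-0.04, 0.04, -0.024, 0, 0, 0], [-0.06, 0.06, -0.036, 0, 0, 0], [-0.08, 0.08, -0.048, 0, 0, 0], [-0.101, 0.105, -0.061, 0, 0, 0], [-0.101, 0.105, -0.061, 0, 0, 0], [-0.101, 0.105, -0.061, 0, 0, 0], [-0.101, 0.105, -0.061, 0, 0, 0]]

```text
t: 3.05
tool_pos: [0.5598, -0.1551, 0.1953]
orientation: [-2.125, -1.65, -0.669]
force: [-0.4, -0.1, -0.4]
opening: 0.0925
```

Run:
```python
from h import *
im,d,P,K,T=cam("wrist")
delta([.023,.058,.10])
Q=(P-o)@B
for t in ("block","switch_lever"):
  for r in robot.silhouettes("wrist",t)[:2]:
    m=r["mask"]; q=Q[m]; print(t,round(r["p"],2),r["box"],im[m].mean(0).round(),np.nanpercentile(q,[2,50,98],axis=0).round(4).tolist())
    if t=="block":
        k=m&(abs(Q[...,2]-.052)<.005); k&=np.isfinite(Q).all(2)
        q=Q[k]; print(k.sum(),q.mean(0),np.percentile(q,[2,98],axis=0).round(4)); 
        uv=q[:,:2].astype(np.float32); print(cv2.minAreaRect(uv))
        k=m&(abs(Q[...,2]-.018)<.004); print("flange",np.percentile(Q[k],[1,99],axis=0).round(4))
# bed plane and steel strip tops
W=Q[np.isfinite(Q).all(2)]
f=(W[:,0]>.06)&(W[:,0]<.1)&(W[:,1]>0.02)&(W[:,1]<.1)&(abs(W[:,2])<.01); print("bed z",np.median(W[f,2]))
f=(abs(W[:,2]-.012)<.004)&(W[:,1]<.012)&(W[:,0]>.01)&(W[:,0]<.08); print("stop",f.sum(),np.percentile(W[f],[2,98],axis=0).round(4))
f=(abs(W[:,2]-.010)<.003)&(W[:,1]>.0)&(W[:,1]<.1)&(W[:,0]<.01)&(W[:,0]>-.025); print("bar",f.sum(),np.percentile(W[f],[2,98],axis=0).round(4))
g=[[0,0,0],[0,.2,0],[0,0,.01],[0,.15,.01],[.075,0,.012],[0.003,.116,.017]]
for p in proj(o+np.array(g)@B.T,K,T): cv2.circle(im,tuple(int(v) for v in p.round()),3,(0,0,255),1)
cv2.imwrite("pics/v2.png",im)
```

```text
t 3.1 q [-0.71  0.25  1.52  0.54  1.65 -0.49] now bed [0.0336 0.0605 0.1484] F bed [-0.6 -1.   0.3] op 0.0926
delta [-0.0105  0.0026  0.0484] [-0.0037  0.0017  0.0081]
block 0.96 [125.9, 8.7, 71.1, 72.8] [121. 124.   4.] [[0.1725, 0.2081, -0.1992], [0.1945, 0.2388, -0.1701], [0.239, 0.2699, -0.1473]]<stdin>:10: RuntimeWarning: Mean of empty slice.
  ret = um.true_divide(
Traceback (most recent call last):
IndexError: index -1 is out of bounds for axis 0 with size 0
```

```bash
cat > look.py <<'E'
import sys
from h import *
im,d,P,K,T=cam("wrist")
Q=(P-o)@B
yl,yh=float(sys.argv[2]),float(sys.argv[3])
W=Q[np.isfinite(Q).all(2)]
def ps(n,f):
    q=W[f]; print(n,f.sum(), np.percentile(q,[2,50,98],axis=0).round(4).tolist() if f.sum()>10 else "")
x,y,z=W.T
near=(x>-.02)&(x<.09)&(y>yl)&(y<yh)
f=near&(abs(z-.052)<.005); ps("boss top",f)
if f.sum()>10: print(cv2.minAreaRect(W[f,:2].astype(np.float32)))
f=near&(abs(z-.018)<.003); ps("flange",f)
if f.sum()>10: print(cv2.minAreaRect(W[f,:2].astype(np.float32)))
ps("bed",(x>.06)&(x<.1)&(y>.02)&(y<.1)&(abs(z)<.01))
ps("stop",(abs(z-.012)<.004)&(y<.012)&(x>.02)&(x<.085))
ps("bar",(abs(z-.010)<.003)&(y>0)&(y<.2)&(x<.01)&(x>-.016))
ps("barface",(abs(z-.005)<.003)&(y>0)&(y<.2)&(x<.01)&(x>-.01))
g=[[0,0,0],[0,.2,0],[0,0,.01],[0,.15,.01],[.075,0,.012],[0,0,.012],[0.003,.116,.017]]
for p in proj(o+np.array(g)@B.T,K,T): cv2.circle(im,tuple(int(v) for v in p.round()),3,(0,0,255),1)
cv2.imwrite("pics/%s.png"%sys.argv[1],im)
E
python3 look.py v2 .01 .11
```

```text
boss top 1336 [[0.0103, 0.0401, 0.0495], [0.0233, 0.0525, 0.0517], [0.0352, 0.065, 0.0531]]
((0.02262864261865616, 0.0523836724460125), (0.025796083733439445, 0.025541799142956734), 0.7054941654205322)
flange 3540 [[0.0007, 0.0186, 0.016], [0.0273, 0.0559, 0.0177], [0.0449, 0.087, 0.0192]]
((0.02193644642829895, 0.06378468871116638), (0.047145042568445206, 0.0930403620004654), 1.2544445991516113)
bed 5169 [[0.0608, 0.0216, -0.0019], [0.0804, 0.0596, -0.0004], [0.0992, 0.0984, 0.0011]]
stop 1091 [[0.0213, -0.0155, 0.009], [0.048, -0.0094, 0.0116], [0.0731, -0.0039, 0.0143]]
bar 3239 [[-0.0143, 0.0036, 0.0079], [-0.0073, 0.0988, 0.0096], [-0.0007, 0.1969, 0.0121]]
barface 334 [[-0.0055, 0.0024, 0.0021], [-0.0008, 0.1395, 0.0053], [-0.0004, 0.1975, 0.0079]]
```

View pics/v2.png

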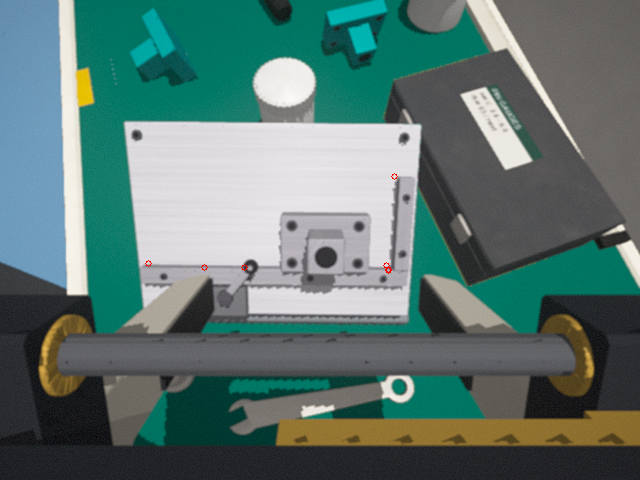

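```bash
python3 - <<'E'
from h import *
json.dump(dict(o=(o+B@[-.0004,-.0038,-.0004]).tolist(),yaw=75.15),open("bed.json","w"))
E
python3 -c "
from h import *
print(o)
delta([.023,.0563,.024])"
```

```text
[ 0.63664791 -0.11556885  0.05444291]
t 3.2 q [-0.71  0.25  1.52  0.54  1.65 -0.49] now bed [0.0345 0.0643 0.1491] F bed [ 0.6  0.3 -1.3] op 0.0931
delta [-0.0113  0.0083  0.1251] [-0.0031  0.0023  0.009 ]
```

>>> arm_command:
  deltas:
    - [[-0.006, 0.004, 0.02, 0, 0, 0.005], [-0.011, 0.008, 0.04, -0.003, 0.002, 0.009], [-0.011, 0.008, 0.06, -0.003, 0.002, 0.009], [-0.011, 0.008, 0.08, -0.003, 0.002, 0.009], [-0.011, 0.008, 0.1, -0.003, 0.002, 0.009], [-0.011, 0.008, 0.115, -0.003, 0.002, 0.009], [-0.011, 0.008, 0.125, -0.003, 0.002, 0.009], [-0.011, 0.008, 0.125, -0.003, 0.002, 0.009]]

```text
t: 3.87
tool_pos: [0.5823, -0.0946, 0.0856]
orientation: [-2.13, -1.639, -0.67]
force: [-1.3, -0.4, -0.7]
opening: 0.0927
```

```bash
python3 -c "
from h import *
delta([.023,.0563,.024])"
```

```text
t 3.87 q [-0.61  0.34  1.64  0.57  1.44 -0.51] now bed [0.0231 0.0579 0.0219] F bed [-1.   1.2 -0.2] op 0.0927
delta [-0.0001  0.0016 -0.0021] [-0.0033 -0.0009 -0.0011]
```

>>> arm_command:
  deltas:
    - [[0, 0.001, -0.001, 0, 0, 0], [0, 0.001, -0.001, 0, 0, 0], [0, 0.001, -0.001, 0, 0, 0], [0, 0.001, -0.001, 0, 0, 0], [0, 0.001, -0.001, 0, 0, 0], [0, 0.001, -0.001, 0, 0, 0], [0, 0.001, -0.001, 0, 0, 0], [0, 0.001, -0.001, 0, 0, 0]]
  fingers: 1
  squeeze: 40

```text
t: 4.53
tool_pos: [0.5843, -0.0978, 0.0877]
orientation: [-2.133, -1.639, -0.672]
force: [-0.4, 0.1, 1.0]
opening: 0.0441
```

```bash
python3 -c "
from h import *
delta([.023,.0563,.024])"
```

```text
t 4.53 q [-0.61  0.34  1.63  0.57  1.44 -0.5 ] now bed [0.0222 0.0552 0.0251] F bed [0.5 0.4 0.8] op 0.0441
delta [ 0.0008 -0.0011  0.0011] [-0.0002 -0.0001 -0.0014]
```

>>> arm_command:
  deltas:
    - [[0, 0, 0, 0, 0, 0], [0, 0, 0, 0, 0, 0], [0, 0, 0, 0, 0, 0], [0, 0, 0, 0, 0, 0], [0, 0, 0, 0, 0, 0], [0, 0, 0, 0, 0, 0], [0, 0, 0, 0, 0, 0], [0, 0, 0, 0, 0, 0]]

```text
t: 5.2
tool_pos: [0.5842, -0.0976, 0.0876]
orientation: [-2.133, -1.639, -0.671]
force: [-3.8, -0.4, 0.8]
opening: 0.0262
```

```bash
python3 -c "
from h import *
delta([.06,.175,.09],0)"
```

```text
t 5.2 q [-0.61  0.34  1.63  0.57  1.44 -0.5 ] now bed [0.0222 0.0553 0.0249] F bed [-0.6  3.6  1.5] op 0.0262
delta [ 0.0376 -0.1198 -0.065 ] [-0.0006 -0.0001 -0.0014]
```

>>> arm_command:
  deltas:
    - [[0.004, 0, -0.015, 0, 0, 0], [0.012, 0, -0.035, 0, 0, 0], [0.025, -0.01, -0.055, 0, 0, 0], [0.038, -0.03, -0.065, 0, 0, 0.12], [0.038, -0.055, -0.065, 0, 0, 0.24], [0.038, -0.08, -0.065, 0, 0, 0.36], [0.038, -0.1, -0.065, 0, 0, 0.48], [0.038, -0.12, -0.065, 0, 0, 0.6]]

```text
t: 5.87
tool_pos: [0.4661, -0.0725, 0.1626]
orientation: [-2.443, -0.898, -0.471]
force: [1.0, 0.6, -2.0]
opening: 0.026
```

```bash
python3 -c "
from h import *
delta([.06,.175,.09],np.pi/2)"
```

```text
t 5.87 q [-0.7  -0.05  1.91  0.54  1.58  0.08] now bed [0.0603 0.1758 0.0898] F bed [-0.5 -0.8 -2.1] op 0.026
delta [ 0.0002  0.0009 -0.0002] [ 7.000e-04 -4.000e-04  9.637e-01]
```

>>> arm_command:
  deltas:
    - [[0, 0, 0, 0, 0, 0.12], [0, 0, 0, 0, 0, 0.24], [0, 0, 0, 0, 0, 0.36], [0, 0, 0, 0, 0, 0.48], [0, 0, 0, 0, 0, 0.6], [0, 0, 0, 0, 0, 0.72], [0, 0, 0, 0, 0, 0.84], [0, 0, 0, 0, 0, 0.966]]

```text
t: 6.53
tool_pos: [0.4672, -0.0729, 0.1626]
orientation: [-2.513, 0.329, -0.104]
force: [0.4, 0.2, -1.7]
opening: 0.0255
```

```bash
python3 look.py v3 .12 .22; python3 -c "
from h import *
delta([.040,.175,.040],np.pi/2)"
```

```text
boss top 0 
flange 185 [[-0.0199, 0.1201, 0.015], [-0.0123, 0.1279, 0.0155], [0.0048, 0.1406, 0.017]]
((-0.009340697899460793, 0.12730678915977478), (0.008875810541212559, 0.03342580050230026), 50.24222946166992)
bed 8787 [[0.0607, 0.0267, -0.0015], [0.08, 0.0607, -0.0], [0.0992, 0.0987, 0.0015]]
stop 0 
bar 6400 [[-0.0137, 0.031, 0.008], [-0.0066, 0.0991, 0.01], [-0.0001, 0.1958, 0.012]]
barface 623 [[-0.0006, 0.0297, 0.0021], [-0.0002, 0.096, 0.0051], [0.0002, 0.1961, 0.0079]]
t 6.58 q [-0.7  -0.05  1.9   0.54  1.58  1.06] now bed [0.0602 0.1748 0.0899] F bed [-1.8  0.3 -1.5] op 0.0259
delta [-0.      0.0202  0.0499] [ 0.0004 -0.0006 -0.0115]
```

View pics/v3.png

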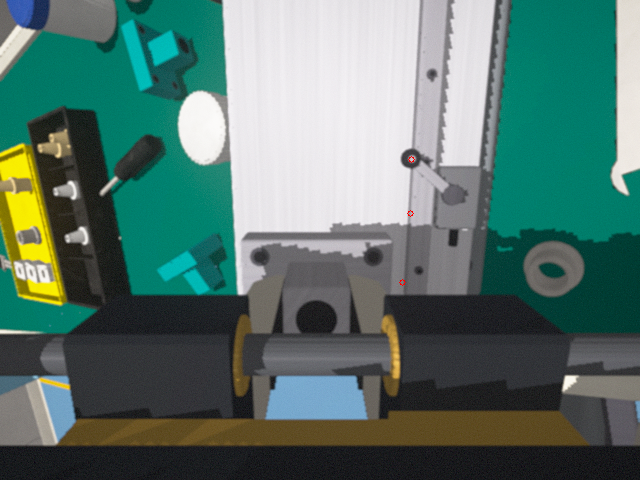

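Run:
```python
from h import *
im,d,P,K,T=cam("wrist"); Q=(P-o)@B
k=np.zeros((480,640),bool); k[225:295]=1
k&=(abs(Q[...,2]-.083)<.006)&(Q[...,1]>.12)
q=Q[k]; print(len(q),np.percentile(q,[1,50,99],axis=0).round(4))
for y0 in np.arange(.145,.165,.004):
    g=q[abs(q[:,1]-y0)<.002]
    if len(g): print(y0.round(3),g[:,0].min().round(4),g[:,0].max().round(4))
# far edge line (min y) vs x
xs=np.arange(.03,.09,.005); e=[q[abs(q[:,0]-a)<.002,1].min() for a in xs if (abs(q[:,0]-a)<.002).any()]; print(np.round(e,4)); print(np.polyfit(xs[:len(e)],e,1))
# plane fit tilt
qq=q[(q[:,0]>.035)&(q[:,0]<.085)]; c=qq.mean(0); n=np.linalg.svd(qq-c)[2][2]; print("normal",n,c)
```

```text
5651 [[0.0254 0.1487 0.078 ]
 [0.0595 0.1564 0.0829]
 [0.0939 0.1727 0.0875]]
0.149 0.0247 0.0943
0.153 0.025 0.0943
0.157 0.0248 0.0946
0.161 0.0246 0.0943
0.165 0.025 0.0947
[0.149  0.1489 0.149  0.1487 0.1487 0.1487 0.1486 0.1485 0.1485 0.1486
 0.1484 0.1484]
[-0.01136604  0.14932262]
normal [ 7.47834492e-04 -1.18909673e-01  9.92904794e-01] [0.06009094 0.1556268  0.08284383]
```

>>> arm_command:
  deltas:
    - [[0, 0.01, 0.015, 0, 0, -0.006], [0, 0.0232, 0.03, 0, 0, -0.0115], [0, 0.0232, 0.042, 0, 0, -0.0115], [0, 0.0232, 0.05, 0, 0, -0.0115], [0, 0.0232, 0.054, 0, 0, -0.0115], [0, 0.0232, 0.056, 0, 0, -0.0115], [0, 0.0232, 0.057, 0, 0, -0.0115], [0, 0.0232, 0.057, 0, 0, -0.0115]]

```text
t: 7.3
tool_pos: [0.4708, -0.0596, 0.1034]
orientation: [-2.516, 0.306, -0.111]
force: [0.8, 0.3, -2.2]
opening: 0.0258
```

```bash
python3 -c "
from h import *
delta([.037,.175,.0255],np.pi/2)"
```

```text
t 7.3 q [-0.68  0.02  1.96  0.56  1.46  0.99] now bed [0.0376 0.1746 0.0335] F bed [-0.9 -0.7 -2. ] op 0.0258
delta [-0.0004  0.0006  0.008 ] [ 0.0003 -0.0003  0.0174]
```

>>> arm_command:
  deltas:
    - [[0, 0.0006, 0.002, 0, 0, 0.005], [0, 0.0006, 0.003, 0, 0, 0.01], [0, 0.0006, 0.004, 0, 0, 0.012], [0, 0.0006, 0.005, 0, 0, 0.012], [0, 0.0006, 0.006, 0, 0, 0.012], [0, 0.0006, 0.007, 0, 0, 0.012], [0, 0.0006, 0.008, 0, 0, 0.012], [0, 0.0006, 0.008, 0, 0, 0.012]]

```text
t: 7.97
tool_pos: [0.4714, -0.0555, 0.0958]
orientation: [-2.513, 0.322, -0.104]
force: [-0.0, -0.0, -1.9]
opening: 0.026
```

```bash
python3 -c "
from h import *
delta([.037,.175,.0255],np.pi/2)"
```

```text
t 7.97 q [-0.67  0.03  1.96  0.56  1.45  1.  ] now bed [0.0366 0.1751 0.0249] F bed [-1.1  0.  -1.5] op 0.026
delta [ 0.0001 -0.0004 -0.0006] [-0.0001  0.0004  0.004 ]
```

>>> arm_command:
  deltas:
    - [[0, 0, 0.0005, 0, 0, 0.004], [0, 0, 0.001, 0, 0, 0.004], [0, 0, 0.0015, 0, 0, 0.004], [0, 0, 0.002, 0, 0, 0.004], [0, 0, 0.002, 0, 0, 0.004], [0, 0, 0.002, 0, 0, 0.004], [0, 0, 0.002, 0, 0, 0.004], [0, 0, 0.002, 0, 0, 0.004]]

```text
t: 8.63
tool_pos: [0.4716, -0.0555, 0.0957]
orientation: [-2.514, 0.326, -0.103]
force: [-11.0, -8.0, 12.4]
opening: 0.026
```

```bash
python3 -c "
from h import *
delta([.037,.175,.0255],np.pi/2)"; python3 look.py v4 .12 .22
```

```text
t 8.63 q [-0.67  0.03  1.96  0.56  1.45  1.  ] now bed [0.0366 0.175  0.0248] F bed [-1.5  8.6 16.2] op 0.026
delta [-0.     -0.0004 -0.0007] [0.0008 0.0004 0.0008]
boss top 4133 [[0.0139, 0.1591, 0.0475], [0.0365, 0.1655, 0.052], [0.0587, 0.1773, 0.0561]]
((0.03623981773853302, 0.16850894689559937), (0.05330902338027954, 0.019584789872169495), 0.8444178104400635)
flange 5634 [[-0.0169, 0.1253, 0.0153], [0.0334, 0.1563, 0.0178], [0.07, 0.1709, 0.0194]]
((0.02574179694056511, 0.1476900279521942), (0.055396921932697296, 0.09137988835573196), 89.97755432128906)
bed 11329 [[0.0608, 0.0473, -0.0014], [0.08, 0.0717, -0.0], [0.0992, 0.0987, 0.0014]]
stop 0 
bar 8661 [[-0.0137, 0.0513, 0.0083], [-0.0068, 0.1012, 0.01], [-0.0002, 0.1753, 0.012]]
barface 624 [[-0.0006, 0.0493, 0.0021], [-0.0002, 0.0911, 0.0051], [0.0085, 0.1495, 0.0079]]
```

View pics/v4.png

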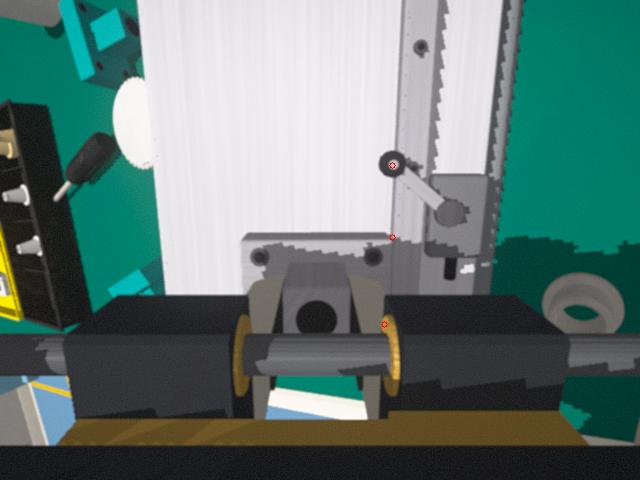

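>>> arm_command:
  deltas:
    - [[0, 0, 0, 0, 0, 0], [0, 0, 0, 0, 0, 0], [0, 0, 0, 0, 0, 0], [0, 0, 0, 0, 0, 0], [0, 0, 0, 0, 0, 0], [0, 0, 0, 0, 0, 0], [0, 0, 0, 0, 0, 0], [0, 0, 0, 0, 0, 0]]
  fingers: -0.2

```text
t: 9.35
tool_pos: [0.4717, -0.0544, 0.0942]
orientation: [-2.513, 0.327, -0.103]
force: [-0.1, -0.4, 0.3]
opening: 0.0559
```

```bash
cat > blk.py <<'E'
from h import *
im,d,P,K,T=cam("wrist"); Q=(P-o)@B
k=np.zeros((480,640),bool); k[:295]=1
k&=(abs(Q[...,2]-.018)<.004)&(Q[...,0]>-.01)&(Q[...,0]<.09)
n,l,st,_=cv2.connectedComponentsWithStats(k.astype(np.uint8)); i=1+st[1:,4].argmax(); q=Q[l==i]
print(len(q),np.percentile(q,[1,50,99],axis=0).round(4).tolist())
xs=np.arange(.01,.06,.005); e=[q[abs(q[:,0]-a)<.002,1].min() for a in xs]; print("edge y",np.round(e,4),np.polyfit(xs,e,1)[0])
ym=np.median(e); g=q[(q[:,1]>ym+.003)&(q[:,1]<ym+.012)]; print("x",g[:,0].min(),g[:,0].max(),"est block",(g[:,0].min()+g[:,0].max())/2,ym+.023)
qq=q[(q[:,0]>.01)&(q[:,0]<.06)]; print("normal",np.linalg.svd(qq-qq.mean(0))[2][2].round(3))
cv2.imwrite("pics/last.png",im)
delta([.036,.175,.0225],np.pi/2)
E
python3 blk.py
```

```text
6120 [[0.001, 0.1491, 0.0146], [0.0361, 0.1576, 0.0179], [0.0689, 0.1748, 0.0203]]
edge y [0.1487 0.1488 0.1489 0.1491 0.1489 0.1489 0.1491 0.1491 0.1491 0.149 ] 0.005895615219900886
x -5.341309477842074e-05 0.07010938247440539 est block 0.03502798468981348 0.17195386456178877
normal [ 0.001 -0.024  1.   ]
t 9.4 q [-0.67  0.03  1.96  0.56  1.44  1.  ] now bed [0.0366 0.1751 0.023 ] F bed [-0.2  1.   0.2] op 0.0557
delta [0.0001 0.0006 0.0005] [-0.0002  0.0004  0.    ]
```

>>> arm_command:
  deltas:
    - [[0.001, 0.0005, 0.0003, 0, 0, 0], [0.002, 0.001, 0.0003, 0, 0, 0], [0.003, 0.0017, 0.0003, 0, 0, 0], [0.003, 0.0017, 0.0003, 0, 0, 0], [0.003, 0.0017, 0.0003, 0, 0, 0], [0.003, 0.0017, 0.0003, 0, 0, 0], [0.003, 0.0017, 0.0003, 0, 0, 0], [0.003, 0.0017, 0.0003, 0, 0, 0]]

```text
t: 10.07
tool_pos: [0.4743, -0.0564, 0.0931]
orientation: [-2.513, 0.327, -0.103]
force: [-0.1, 0.8, -0.2]
opening: 0.0559
```

>>> arm_command:
  deltas:
    - [[0, 0, 0, 0, 0, 0], [0, 0, 0, 0, 0, 0], [0, 0, 0, 0, 0, 0], [0, 0, 0, 0, 0, 0], [0, 0, 0, 0, 0, 0], [0, 0, 0, 0, 0, 0], [0, 0, 0, 0, 0, 0], [0, 0, 0, 0, 0, 0]]
  fingers: 1
  squeeze: 25

```text
t: 10.73
tool_pos: [0.4745, -0.0563, 0.0932]
orientation: [-2.512, 0.327, -0.103]
force: [1.2, 1.4, 0.8]
opening: 0.0258
```

```bash
python3 blk.py
```

```text
4888 [[0.0006, 0.149, 0.0146], [0.0351, 0.1556, 0.0179], [0.0691, 0.1695, 0.0207]]
edge y [0.1487 0.1488 0.149  0.1486 0.1488 0.1486 0.1489 0.1489 0.149  0.1489] 0.003978716262447923
x -0.00018893351621385263 0.06992931452956558 est block 0.03487019050667586 0.17182322186768298
normal [-0.    -0.098  0.995]
t 10.78 q [-0.67  0.04  1.96  0.56  1.44  1.  ] now bed [0.0351 0.1719 0.0228] F bed [ 1.7 -1.5  0.2] op 0.0258
delta [-0.0031 -0.0009  0.0003] [-0.0004  0.0002  0.0002]
```

>>> arm_command:
  deltas:
    - [[0.004, 0, 0, 0, 0, 0], [0.01, 0, 0, 0, 0, 0], [0.017, 0, 0, 0, 0, 0], [0.024, 0, 0, 0, 0, 0], [0.031, 0, 0, 0, 0, 0], [0.038, 0, 0, 0, 0, 0], [0.044, 0, 0, 0, 0, 0], [0.048, 0, 0, 0, 0, 0]]

```text
t: 11.45
tool_pos: [0.5192, -0.0685, 0.0935]
orientation: [-2.512, 0.325, -0.097]
force: [-13.3, -2.4, 12.2]
opening: 0.0259
```

```bash
python3 blk.py
```

```text
2889 [[-0.0092, 0.1054, 0.0142], [0.0286, 0.1174, 0.0177], [0.0687, 0.1248, 0.021]]
edge y [0.1152 0.1151 0.1151 0.1151 0.1151 0.115  0.115  0.1149 0.115  0.1149] -0.0058915081931833636
x -0.009959837416369069 0.06934987013084015 est block 0.02969501635723554 0.13804182761254533
normal [-0.002 -0.316  0.949]
t 11.5 q [-0.63  0.16  1.83  0.57  1.43  1.04] now bed [0.0351 0.1249 0.0232] F bed [ 3.5 10.1 11.4] op 0.026
delta [-0.0501 -0.0009  0.0009] [-0.0006  0.0038  0.0001]
```

View pics/last.png

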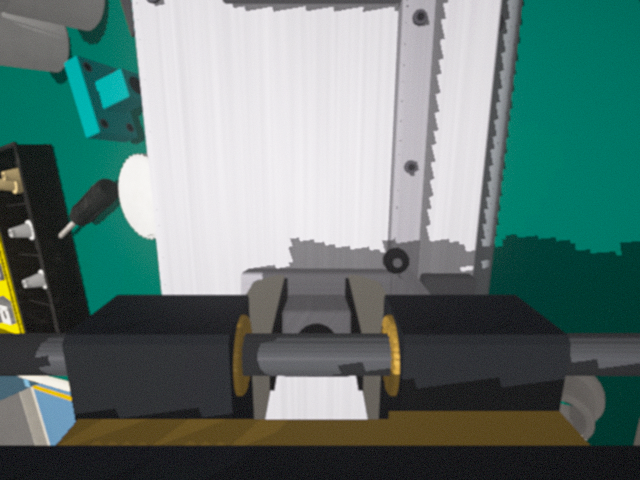

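>>> arm_command:
  deltas:
    - [[0, 0, 0, 0, 0, 0], [0, 0, 0, 0, 0, 0], [0, 0, 0, 0, 0, 0], [0, 0, 0, 0, 0, 0], [0, 0, 0, 0, 0, 0], [0, 0, 0, 0, 0, 0], [0, 0, 0, 0, 0, 0], [0, 0, 0, 0, 0, 0]]
  fingers: -0.4

```text
t: 12.17
tool_pos: [0.5207, -0.0687, 0.093]
orientation: [-2.513, 0.327, -0.103]
force: [0.4, 0.5, 0.4]
opening: 0.065
```

>>> arm_command:
  deltas:
    - [[0, 0, -0.01, 0, 0, 0], [0, 0, -0.025, 0, 0, 0], [0, 0, -0.045, 0, 0, -0.08], [0, 0, -0.06, 0, 0, -0.2], [0, 0, -0.07, 0, 0, -0.32], [0, 0, -0.07, 0, 0, -0.44], [0, 0, -0.07, 0, 0, -0.56], [0, 0, -0.07, 0, 0, -0.68]]

```text
t: 12.83
tool_pos: [0.5106, -0.1084, 0.1514]
orientation: [-2.516, -0.545, -0.37]
force: [-0.1, 0.0, -0.6]
opening: 0.0649
```

```bash
python3 -c "
from h import *
delta([.035,.145,.095],0)"
```

```text
t 12.83 q [-0.7   0.12  1.76  0.54  1.56  0.35] now bed [0.0348 0.1237 0.094 ] F bed [-0.4  0.1 -0.5] op 0.0649
delta [-0.0164 -0.0136 -0.001 ] [ 1.000e-03  1.000e-04 -8.847e-01]
```

>>> arm_command:
  deltas:
    - [[0, 0, 0, 0, 0, -0.12], [-0.003, -0.002, 0, 0, 0, -0.24], [-0.006, -0.005, 0, 0, 0, -0.36], [-0.008, -0.007, 0, 0, 0, -0.48], [-0.01, -0.009, -0.01, 0, 0, -0.6], [-0.01, -0.009, -0.02, 0, 0, -0.72], [-0.01, -0.009, -0.03, 0, 0, -0.84], [-0.01, -0.009, -0.03, 0, 0, -0.885]]

```text
t: 13.5
tool_pos: [0.4938, -0.122, 0.1778]
orientation: [-2.133, -1.644, -0.674]
force: [1.1, 0.3, -0.4]
opening: 0.0649
```

```bash
python3 look.py v5 .1 .2;  python3 -c "
from h import *
delta([.035,.138,.0225],0)"
```

```text
boss top 1612 [[0.023, 0.1298, 0.0494], [0.036, 0.1419, 0.0522], [0.0476, 0.1545, 0.0537]]
((0.03496075049042702, 0.1421596258878708), (0.025982413440942764, 0.02597944065928459), 0.21863873302936554)
flange 4393 [[-0.0086, 0.1132, 0.0155], [0.0449, 0.1385, 0.018], [0.0691, 0.1642, 0.0197]]
((0.024938378483057022, 0.1366112381219864), (0.08984682708978653, 0.05710567161440849), 0.4594610333442688)
bed 5976 [[0.0611, 0.0216, -0.0014], [0.0805, 0.06, 0.0001], [0.0992, 0.0984, 0.0015]]
stop 1377 [[0.0215, -0.0117, 0.0085], [0.0485, -0.0048, 0.0121], [0.0738, 0.0002, 0.0148]]
bar 3091 [[-0.0139, 0.0026, 0.0081], [-0.0068, 0.101, 0.0101], [-0.0002, 0.1862, 0.0119]]
barface 403 [[-0.0009, 0.0002, 0.0021], [-0.0003, 0.0567, 0.0049], [0.0065, 0.1889, 0.0079]]
t 13.55 q [-0.74  0.07  1.76  0.53  1.62 -0.54] now bed [0.0356 0.1367 0.1248] F bed [-0.7 -0.  -0.4] op 0.0653
delta [-0.0005 -0.0015  0.1023] [0.002  0.0012 0.0016]
```

View pics/v5.png

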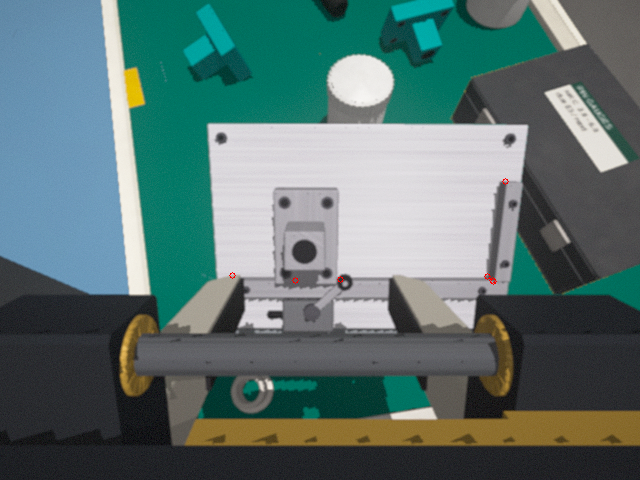

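>>> arm_command:
  deltas:
    - [[0, -0.003, 0.015, 0, 0, 0], [-0.0006, -0.0055, 0.035, 0.002, 0.001, 0.002], [-0.0006, -0.0055, 0.055, 0.002, 0.001, 0.002], [-0.0006, -0.0055, 0.075, 0.002, 0.001, 0.002], [-0.0006, -0.0055, 0.09, 0.002, 0.001, 0.002], [-0.0006, -0.0055, 0.098, 0.002, 0.001, 0.002], [-0.0006, -0.0055, 0.102, 0.002, 0.001, 0.002], [-0.0006, -0.0055, 0.102, 0.002, 0.001, 0.002]]

```text
t: 14.22
tool_pos: [0.5025, -0.0624, 0.0913]
orientation: [-2.135, -1.63, -0.668]
force: [-1.3, -0.1, 0.6]
opening: 0.0654
```

>>> arm_command:
  deltas:
    - [[0, 0, 0, 0, 0, 0], [0, 0, 0, 0, 0, 0], [0, 0, 0, 0, 0, 0], [0, 0, 0, 0, 0, 0], [0, 0, 0, 0, 0, 0], [0, 0, 0, 0, 0, 0], [0, 0, 0, 0, 0, 0], [0, 0, 0, 0, 0, 0]]
  fingers: 1
  squeeze: 25

```text
t: 14.88
tool_pos: [0.5026, -0.0627, 0.0917]
orientation: [-2.135, -1.631, -0.668]
force: [-3.2, -0.5, 2.5]
opening: 0.0261
```

```bash
python3 -c "
from h import *
delta([.035,.095,.0225],0)"
```

```text
t 14.88 q [-0.64  0.12  1.88  0.57  1.43 -0.54] now bed [0.0351 0.1431 0.0209] F bed [0.4 2.9 2.8] op 0.0261
delta [ 0.0003  0.0481 -0.0017] [-0.0025 -0.0011 -0.0078]
```

>>> arm_command:
  deltas:
    - [[-0.0005, 0.003, 0, 0, 0, -0.004], [-0.0008, 0.007, 0, 0, 0, -0.006], [-0.0008, 0.012, 0, 0, 0, -0.006], [-0.0008, 0.017, 0, 0, 0, -0.006], [-0.0008, 0.022, 0, 0, 0, -0.006], [-0.0008, 0.027, 0, 0, 0, -0.006], [-0.0008, 0.031, 0, 0, 0, -0.006], [-0.0008, 0.033, 0, 0, 0, -0.006]]

```text
t: 15.55
tool_pos: [0.5334, -0.0711, 0.0916]
orientation: [-2.127, -1.637, -0.669]
force: [-13.1, -0.1, 14.3]
opening: 0.0256
```

```bash
python3 look.py v6 .05 .2;  python3 -c "
from h import *
delta([.035,.095,.0225],0)"
```

```text
boss top 3892 [[0.0322, 0.0871, 0.0475], [0.0423, 0.1094, 0.0521], [0.0478, 0.1314, 0.056]]
((0.03972427546977997, 0.10932087153196335), (0.051230914890766144, 0.017109431326389313), 89.24526977539062)
flange 5792 [[-0.011, 0.0875, 0.0155], [0.0576, 0.1097, 0.0181], [0.0695, 0.1315, 0.0197]]
((0.024941831827163696, 0.10955765843391418), (0.046163104474544525, 0.08995833247900009), 89.83370971679688)
bed 13762 [[0.061, 0.0215, -0.0013], [0.0814, 0.0585, 0.0], [0.0993, 0.0981, 0.0014]]
stop 3441 [[0.0212, -0.0117, 0.0085], [0.049, -0.0046, 0.012], [0.0741, 0.0002, 0.0146]]
bar 1 
barface 0 
t 15.6 q [-0.62  0.2   1.79  0.57  1.43 -0.53] now bed [0.0349 0.1109 0.021 ] F bed [ 6.5  9.2 10.5] op 0.0256
delta [ 0.0001  0.0159 -0.0016] [-0.0055 -0.0027 -0.0014]
```

View pics/v6.png

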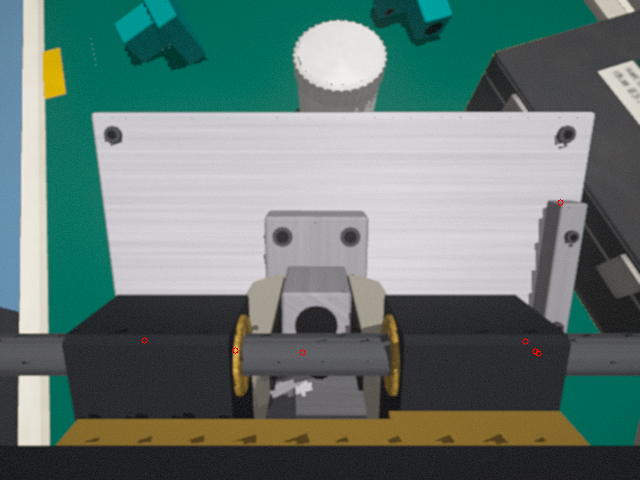

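>>> arm_command:
  deltas:
    - [[0, 0.003, 0, 0, 0, 0], [0, 0.008, 0, 0, 0, 0], [0, 0.014, 0, 0, 0, 0], [0, 0.02, 0, 0, 0, 0], [0, 0.026, 0, 0, 0, 0], [0, 0.032, 0, 0, 0, 0], [0, 0.038, 0, 0, 0, 0], [0, 0.042, 0, 0, 0, 0]]

```text
t: 16.27
tool_pos: [0.5741, -0.0819, 0.0916]
orientation: [-2.127, -1.637, -0.669]
force: [-13.5, 0.7, 15.4]
opening: 0.0256
```

```bash
python3 look.py v7 .03 .13;  python3 -c "
from h import *
delta([.035,.0275,.0210],0)"
```

```text
boss top 3887 [[0.0322, 0.0449, 0.0476], [0.0422, 0.0673, 0.0522], [0.0478, 0.0894, 0.0561]]
((0.039690759032964706, 0.06706712394952774), (0.017319893464446068, 0.051213473081588745), 0.8123027682304382)
flange 5643 [[0.0437, 0.0454, 0.0166], [0.0579, 0.0675, 0.0182], [0.0695, 0.0894, 0.0197]]
((0.05571264028549194, 0.06741266697645187), (0.02841033972799778, 0.04612391069531441), 0.23630505800247192)
bed 12538 [[0.0621, 0.0214, -0.0013], [0.0832, 0.0582, 0.0], [0.0993, 0.0986, 0.0028]]
stop 2598 [[0.0322, -0.0116, 0.0088], [0.054, -0.0051, 0.012], [0.0742, -0.0, 0.0148]]
bar 0 
barface 0 
t 16.32 q [-0.6   0.3   1.67  0.58  1.43 -0.5 ] now bed [0.0348 0.0684 0.021 ] F bed [6.  9.5 8.4] op 0.0258
delta [ 0.0003  0.0409 -0.0002] [-0.0047 -0.0025 -0.0013]
```

>>> arm_command:
  deltas:
    - [[0, 0.005, 0, 0, 0, 0], [0, 0.012, 0, 0, 0, 0], [0, 0.02, 0, 0, 0, 0], [0, 0.028, 0, 0, 0, 0], [0, 0.035, 0, 0, 0, 0], [0, 0.039, 0, 0, 0, 0], [0, 0.042, 0, 0, 0, 0], [0, 0.0435, 0, 0, 0, 0]]

```text
t: 16.98
tool_pos: [0.6161, -0.0931, 0.0917]
orientation: [-2.127, -1.637, -0.669]
force: [-13.0, 0.7, 14.4]
opening: 0.0258
```

```bash
python3 look.py v8 .002 .1;  python3 -c "
from h import *
delta([.035,.0235,.0210],0)"
```

```text
boss top 3802 [[0.0321, 0.0046, 0.0476], [0.042, 0.0242, 0.0522], [0.0477, 0.046, 0.0561]]
((0.03972412645816803, 0.025705913081765175), (0.04735331982374191, 0.016984473913908005), 89.63593292236328)
flange 5519 [[0.0438, 0.0028, 0.0166], [0.0579, 0.0245, 0.0182], [0.0695, 0.0459, 0.0197]]
((0.055667027831077576, 0.024520860984921455), (0.02843080647289753, 0.045017752796411514), 0.06494952738285065)
bed 13120 [[0.0613, 0.0218, -0.0013], [0.0822, 0.0627, 0.0], [0.0993, 0.0985, 0.0016]]
stop 2288 [[0.0344, -0.0119, 0.0093], [0.0569, -0.006, 0.0121], [0.0743, 0.0057, 0.0151]]
bar 0 
barface 0 
t 17.03 q [-0.58  0.4   1.54  0.58  1.45 -0.46] now bed [0.0348 0.0255 0.021 ] F bed [ 5.7 10.8 11.5] op 0.0257
delta [0.0002 0.002  0.    ] [-0.0054 -0.0027 -0.0013]
```

>>> arm_command:
  deltas:
    - [[0, 0.0005, 0, 0, 0, 0], [0, 0.001, 0, 0, 0, 0], [0, 0.0015, 0, 0, 0, 0], [0, 0.0015, 0, 0, 0, 0], [0, 0.0015, 0, 0, 0, 0], [0, 0.0015, 0, 0, 0, 0], [0, 0.0015, 0, 0, 0, 0], [0, 0.0015, 0, 0, 0, 0]]

```text
t: 17.7
tool_pos: [0.6173, -0.0934, 0.0917]
orientation: [-2.127, -1.637, -0.669]
force: [-11.5, 1.4, 12.8]
opening: 0.0258
```

```bash
python3 -c "
from h import *
delta([.035,.0235,.0210],0)"
```

```text
t 17.7 q [-0.57  0.4   1.54  0.58  1.45 -0.46] now bed [0.0348 0.0244 0.0211] F bed [ 6.  11.5 11.4] op 0.0258
delta [0.0002 0.0009 0.0001] [-0.0056 -0.0027 -0.0014]
```

Release, then back straight off the bed.

>>> arm_command:
  deltas:
    - [[0, 0, 0, 0, 0, 0], [0, 0, 0, 0, 0, 0], [0, 0, 0, 0, 0, 0], [0, 0, 0, 0, 0, 0], [0, 0, 0, 0, 0, 0], [0, 0, 0, 0, 0, 0], [0, 0, 0, 0, 0, 0], [0, 0, 0, 0, 0, 0]]
  fingers: -0.4

```text
t: 18.37
tool_pos: [0.6185, -0.0942, 0.0905]
orientation: [-2.131, -1.638, -0.67]
force: [0.6, 0.6, 0.3]
opening: 0.0648
```

>>> arm_command:
  deltas:
    - [[0, 0, -0.005, 0, 0, 0], [0, 0, -0.015, 0, 0, 0], [0, 0, -0.03, 0, 0, 0], [0, 0, -0.05, 0, 0, 0], [0, 0, -0.07, 0, 0, 0], [0, 0, -0.09, 0, 0, 0], [0, 0, -0.1, 0, 0, 0], [0, 0, -0.1, 0, 0, 0]]

```text
t: 19.03
tool_pos: [0.6052, -0.1526, 0.1761]
orientation: [-2.135, -1.641, -0.674]
force: [0.7, -0.3, -0.4]
opening: 0.0653
```

```bash
python3 look.py v9 .002 .1;  python3 -c "
from h import *
delta([.035,.0235,.0210],0)"
```

```text
boss top 1650 [[0.0226, 0.0106, 0.0499], [0.0356, 0.0231, 0.0521], [0.0476, 0.0356, 0.0536]]
((0.034901030361652374, 0.023238472640514374), (0.026021569967269897, 0.025683805346488953), 0.30023884773254395)
flange 3867 [[0.0012, 0.0026, 0.0166], [0.048, 0.0244, 0.0181], [0.0689, 0.0454, 0.0196]]
((0.034702762961387634, 0.024028321728110313), (0.06987976282835007, 0.044000133872032166), 0.14532695710659027)
bed 5630 [[0.0609, 0.0222, -0.0015], [0.0821, 0.063, -0.0], [0.0991, 0.0986, 0.0016]]
stop 1237 [[0.0212, -0.0119, 0.0105], [0.0485, -0.0061, 0.012], [0.0738, -0.0004, 0.015]]
bar 3369 [[-0.0137, 0.0033, 0.008], [-0.0065, 0.113, 0.0099], [-0.0002, 0.1967, 0.0124]]
barface 420 [[-0.001, 0.05, 0.0021], [-0.0004, 0.1358, 0.0049], [0.0, 0.1982, 0.0079]]
t 19.08 q [-0.66  0.35  1.44  0.56  1.61 -0.45] now bed [0.0336 0.0217 0.1227] F bed [-0.5 -0.4 -0.3] op 0.0649
delta [ 0.0014 -0.0019  0.1017] [ 0.001   0.0002 -0.0011]
```

View pics/v9.png

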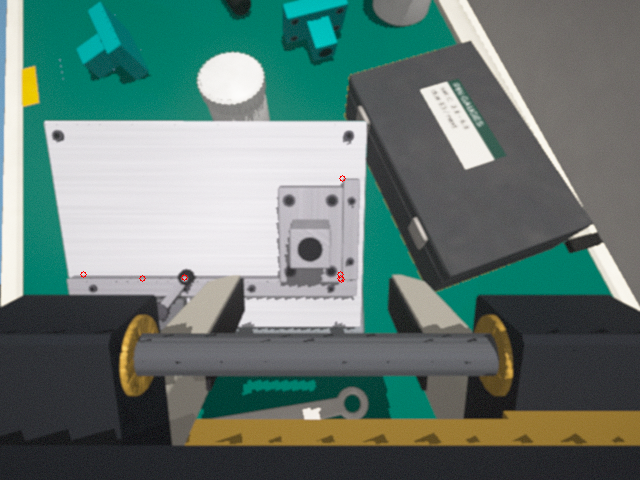

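```bash
python3 -c "
from h import *
print(robot.close_job())"
```

```text
the job is handed in; nothing more can be done
None
```

I turned the block a quarter turn and set it flat at the open end with a short end on the bar. I then slid it past the roller lever to the end stop and let go there. The job is handed in, at about 19 s.

**Last check, after release:** The block sits at x ≈ 34.9 mm and y ≈ 23.5 mm in the bed's axes, flat and square to within about 0.01 rad. The roller is back at its rest spot in the picture and the arm is clear of everything. The other things looked undisturbed in the wrist views, though I did not re-measure their positions.

**What went wrong on the way:** On the first slide, gripping across the bar, the block pitched in the fingers at the lever. I let go there and it settled flat at y ≈ 142 mm. I regripped it with the jaws along the bar and slid it the rest of the way, and it stayed flat and square in the looks I took.

**Not measured:** I never read the lever angle itself. That it was pushed aside as the block passed rests on the pictures and the geometry.

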